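# Zero the voltage dial, then close the split test cell and hold it shut

### The arm

A 6-joint arm with a two-finger parallel gripper is mounted at the origin on the work surface. World frame = base frame: x ahead of the robot, y to its left, z up, the work surface at z = 0. Lengths are in m, angles in rad, forces in N, time in s.
With the tool pointing down it reaches from about 0.35 to 0.775 m from the base axis. Payload 7.3 kg.
Tool frame: the origin (TCP) lies at the very end of the fingers, on their centre line; the grasp point (between the pads) lies 19 mm behind it; z points along the fingers, y is the line along which they close (so a half turn about z gives the same grasp; the last joint's range is limited). The gripper opens to 92 mm and grips with 3 to 60 N. Pads are 19 mm wide; open, the fingers measure 130 mm over their backs; the gripper's body (75 mm by 190 mm) begins 47 mm behind the grasp point.
Start: joints at [1.038, 0.342, 1.524, -0, 1.275, -0.146], TCP at [0.198, 0.486, 0.227] pointing down, gripper open.
Joint ranges: [-2.53, 2.53], [-0.77, 2.02], [0.04, 2.7], [-1, 4.14], [0.28, 2.66], [-3.11, 3.11]. Speed limits (rad/s): [2.57, 2.57, 3.14, 3.14, 3.14, 3.14].

### API

Orientations are given as a unit quaternion [w, x, y, z].
In Python, from cell import readout, viewer, job, spotter gives the robot as it stands. The module is installed in compiled form; this text tells all that it offers.
- The arm moves only by the tool arm_command, never from a script. Its argument "steps" is one flat list of numbers, 7 for each row, row after row: the closure, from -1 (fully open) to 1 (shut), then the shift along the world's x, y, z in cm, then the turn, a rotation vector about the world's x, y, z in rad. In form: [fingers, dx, dy, dz, ax, ay, az, fingers, dx, dy, dz, ax, ay, az, ...]. A call has 1 to 20 rows; each row is the pose to reach, as a shift and turn from the pose commanded when the call began; what a row does not reach only later rows make up. A row lasts 1/12 s, in which the tool goes at most 41.7 mm and 7.16 degrees, less where a joint would pass 70% of its speed; a pose out of reach is approached as far as the arm can. A call with a gripper value outside its range is refused whole. The fingers move at their own pace and stop on an object; "newtons" is the grip in N (left out, the last holds). Time passes only in rows, so rows that repeat a pose let the fingers close. It gives the time, the measured TCP pose, the force, the opening and the grip force at its end, in the units of the state.
- readout.read_state(): the state, without advancing time (a new reading comes with each control period).
- viewer.grab_frame(name): name is "side" or "top" or "wrist"; returns the picture (384x512x3 uint8, red, green, blue); there is no depth.
- viewer.get_calibration(name): a dict with "fx", "fy", "cx", "cy" (pixels), "T" (4x4, takes a point from camera to world coordinates). Camera axes: x right, y up, looking along -z (the intrinsics and any distortion apply to the point x, -y, -z); pixel columns grow to the right and rows downward; lengths in m; the calibration is good to about 2 mm. The wrist camera is an equidistant fisheye: a pixel r from the principal point sees the ray r / f radians off the axis. A picture is of the moment at which its call begins: read the wrist's pose just before it. get_calibration takes no time and is no camera call; for the wrist camera it gives the pose at the moment of the call.
- job.hand_in(): hands the job in; it is judged then, once.
Trained networks look in the newest picture that a camera, given by its name, has taken for a name from the list of things; names that differ only in an ending like _2 or _b are one class to them, and where a whole thing is asked for, a point or a joint stands for the part that bears it (a point fixed in the world has none). Each returns a list of dicts, best first, with "score" (0 to 1); they miss things now and then, are a little off and sometimes report something else, mostly with a low value. They report only what shows in the picture. A call takes as long as a camera call. They do not tell look-alikes from the thing itself.
- spotter.look_for(target, camera): "bbox" ([left, top, right, bottom] in pixels, round what is visible of it).
The state is a dict: "time": time; "q": joint angles; "dq": joint speeds; "tau": joint torques, N m; "tool_pos": TCP position; "eef_rot": TCP orientation; "wrist_force": force on the tool from outside, world axes, zero at the start; "ft_torque": the same for the moment, N m; "grip_width": opening from 0.0 (shut) to 1.0 (fully open); "grasp_force": force on a finger pad.
Only numpy, scipy, OpenCV 4.12 (cv2) and the standard library are available. Lean on these libraries where they do the work, as an engineer would, in place of code of your own. Each camera call takes 0.05 s, during which the arm holds its last target. There are 200 camera calls.

### The job

Turn the dial on the grey control unit fully anticlockwise to its zero stop. Then take the loose upper half of the test cell by its block handle, align it on the lower half's two dowels with the brass stubs at the same end, press it fully home against the spring contact without forcing it, and finish while still gripping the handle and holding the pair pressed flush together. Leave the other things on the bench where they are, and do not bring the halves together before the dial is at zero.

Things in the scene. Friction and masses are not known exactly. Their poses are not given: they have to be found in the camera images.
- dial (a joint): Angle of the black dial on top of the grey voltage control unit. 0 rad = hard zero stop; grows clockwise seen from above, so turn anticlockwise to lower it. It starts at 0.7 to 1.3 rad, stays where it is left and turns against light friction (0.03 N m). At 0 the white line on its bar points squarely at the unit's front edge (long tick, robot's side).
- dial_grip (a point): On the dial's vertical axis, 107 mm above the bench: the height to grip. The dial is a 44 mm disc (its top 23 mm below this point) with an upright bar grip 42 mm long, 14 mm thick, its top 7 mm above this point. x runs along the bar and turns with it, y is across it; the white line is at the -x end. Unit: fixed box 170 x 150 mm, 70 mm high, yaw within 0.3 rad.
- lower: Lower half of the split test cell, fixed: aluminium block 110 (x) x 64 (y) x 30 mm high, origin at the centre of its underside, z up. Steel dowels stand 18 mm above its top on the x axis: 14 mm diameter at x = +40 mm, 9 mm at x = -40 mm, radius tapering by 3 mm over the upper 6 mm. A brass stub sticks out of the +x end.
- plunger (a joint): Travel of the brass spring contact (22 mm diameter) in the middle of the lower half: 0 = free, its top 8 mm above the block's top face; grows as it is pressed down; 0.008 = flush with the face. The spring pushes back with 6 N at first touch and 13 N when flush, so it lifts the upper half whenever that is not held down.
- upper: Loose upper half, 0.27 to 0.43 kg: aluminium plate 110 (x) x 64 (y) x 22 mm high, flat on the bench, origin at the centre of its underside, z up. Through holes on its x axis: 16 mm diameter at x = +40 mm, 11 mm at x = -40 mm (2 mm chamfers below), so it fits one way round only. Brass stub at the +x end. Closed, its origin is 30 mm above the lower's, x axes the same way.
- upper_grip (a point): Grip point in the block handle of the upper half, 46 mm above its origin. The grey handle, 44 (x) x 24 (y) mm and 36 mm high, stands on the middle of the plate, its top 58 mm above the origin. Grip across y. Axes as the upper half.
- upper_stub (a point): Point on the upper half 71 mm from its origin along +x, at the level of its underside; its brass stub (10 mm diameter, 16 mm long) ends here, 11 mm higher.
- lower_stub (a point): Point on the lower half 71 mm from its origin along +x, at the level of its top face; its brass stub (10 mm diameter, 16 mm long) ends here, 14 mm lower. Directly below the upper one when closed.
- flask: Bystander: conical glass flask, 76 mm base diameter, 118 mm high; origin at the centre of its underside.
- wash_bottle: Bystander: white plastic bottle, 60 mm diameter, 150 mm high; origin at the centre of its underside.
- cup: Bystander: stainless cup, 66 mm diameter, 85 mm high; origin at the centre of its underside.
- weight: Bystander: dark steel ring weight, 32 mm diameter, 25 mm high; origin at the centre of its underside.
- dish: Bystander: white ceramic dish, 56 mm diameter, 16 mm high; origin at the centre of its underside.
- tweezers: Bystander: steel tweezers, 110 mm long, 6 mm high, lying on the bench; origin under their middle.
Not all that is in view belongs to the job. What is shaped like the upper but pink or purple is not meant.

How it is judged:
On the way, in this order (a step that is already met when the one before it is completed fails the run):
1. the dial is turned back to its zero stop (value of joint dial below 0.08 rad), for 0.2 s.
2. the upper half is held pressed fully home on the dowels (z of upper in the frame of lower below 0.0318 m and horizontal distance between upper and lower below 0.003 m and horizontal distance between upper_stub and lower_stub below 0.005 m and angle between the z axis of upper and the z axis of lower, either way round below 0.04 rad and value of joint plunger above 0.0062 m and contact force between upper and lower above 9 N and contact force between the fingers and upper above 2 N and value of joint dial below 0.08 rad), for 0.3 s.
At the end, for the whole second after the job is handed in: Dial within 0.08 rad of zero; upper half on both dowels, stubs at the same end (centres within 3 mm, stubs 5 mm, tilt 0.04 rad), faces within 1.8 mm; spring contact pressed at least 6.2 mm; halves pressing on each other with over 9 N; fingers still on the upper half with over 2 N (all of step 2); the arm keeps its last pose, push and grip.
It fails at once if the halves touch while the dial is not at zero (contact force between upper and lower above 0.5 N and value of joint dial above 0.15 rad).
It fails at once if the halves are forced together with more than 90 N (contact force between upper and lower above 90 N).
It fails at once if a bystander is moved by more than 30 mm (distance of any of flask, wash_bottle, cup, weight, dish, tweezers from where it was at the start of the episode above 0.03 m).
It also fails if it takes over 54 s, if anything falls off the work surface, if the arm or the gripper's body presses on something with over 40 N, if the wrist force passes 120 N, or if a joint passes its speed limit or range.

## Working session

There is one attempt and no reset: what is moved stays moved. The work goes in short steps, Python scripts to look and compute and a tool call to move; the robot and the scene stay as the last step left them, time stands still between calls to the robot, and variables do not carry over. Pictures are saved under pics/ and viewed, at most 10 in all, crops included, and the job is handed in when it is done.

Besides the shell and the picture viewer there is one more tool, called after "Call:" by a JSON object that holds its "fn" and its "kwargs". arm_command: Moves the arm, as the interface text tells. Its arguments: {"type":"object","properties":{"steps":{"type":"array"},"newtons":{"type":"number"}},"required":["steps"]}

```bash
mkdir -p pics; cat > h.py <<'E'
import numpy as np, cv2
from cell import readout, viewer, job, spotter
def grab(n,f=None):
    im=viewer.grab_frame(n); c=viewer.get_calibration(n)
    if f: cv2.imwrite('pics/'+f,im[:,:,::-1])
    return im,c
def ray(c,n,u,v):
    x=(u-c['cx'])/c['fx']; y=(v-c['cy'])/c['fy']
    if n=='wrist':
        r=np.hypot(x,y); s=np.sin(r)/r if r>1e-9 else 1; d=np.array([x*s,y*s,np.cos(r)])
    else: d=np.array([x,y,1.])
    d=np.array([d[0],-d[1],-d[2]]); T=np.array(c['T']); return T[:3,3],T[:3,:3]@d
def onz(c,n,u,v,z):
    o,d=ray(c,n,u,v); return o+d*(z-o[2])/d[2]
def proj(c,n,p):
    T=np.array(c['T']); q=T[:3,:3].T@(np.array(p)-T[:3,3]); x,y,z=q[0],-q[1],-q[2]
    if n=='wrist':
        r=np.hypot(x,y); th=np.arctan2(r,z); k=th/r if r>1e-9 else 1/z; x,y=x*k,y*k
    else: x,y=x/z,y/z
    return np.array([c['cx']+c['fx']*x,c['cy']+c['fy']*y])
E
python3 - <<'E'
from h import *
s=readout.read_state(); print(s)
for n in ['top','side','wrist']:
    im,c=grab(n,n+'0.png')
    print(n,{k:np.round(v,3).tolist() for k,v in c.items()})
    if n!='wrist':
      for t in ['dial','lower','upper','upper_grip']:
        print(t,[(np.round(d['bbox']).tolist(),round(d['score'],2)) for d in spotter.look_for(t,n)][:3])
im=cv2.imread('pics/top0.png'); cv2.imwrite('pics/top0b.png',cv2.resize(im,(800,600),interpolation=cv2.INTER_CUBIC))
E
```

```text
{'time': 0.0, 'q': array([ 1.03803311e+00,  3.42655043e-01,  1.52500549e+00, -2.84796008e-06,
        1.27537312e+00, -1.45999763e-01]), 'dq': array([-0.00038069, -0.00120211,  0.00026467, -0.00067889, -0.00060748,
       -0.00109439]), 'tau': array([ 2.68874510e-04, -4.31248319e+01, -2.44213575e+01,  7.17106042e-02,
        5.60665154e-02, -9.83144105e-05]), 'tool_pos': array([0.19780385, 0.48588538, 0.2260841 ]), 'eef_rot': array([-2.38572728e-04,  1.92178224e-01,  9.81359777e-01, -6.79855936e-04]), 'wrist_force': array([ 0.33812283, -0.39508114,  0.51146854]), 'ft_torque': array([ 0.01277718, -0.0270338 , -0.02066766]), 'grasp_force': 0.0, 'grip_width': 1.0033716354724649}
top {'fx': 464.789, 'fy': 464.789, 'cx': 256.11, 'cy': 185.004, 'T': [[-0.003, 0.993, -0.114, 0.254], [-1.0, -0.004, -0.015, -0.129], [-0.015, 0.114, 0.993, 1.666], [0.0, 0.0, 0.0, 1.0]]}
dial []
lower [([216.0, 128.0, 236.0, 168.0], 0.82)]
upper [([276.0, 208.0, 302.0, 244.0], 0.95), ([371.0, 214.0, 408.0, 244.0], 0.95), ([329.0, 194.0, 360.0, 214.0], 0.87)]
upper_grip [([326.0, 189.0, 360.0, 219.0], 0.92), ([282.0, 157.0, 315.0, 192.0], 0.87), ([314.0, 241.0, 347.0, 275.0], 0.85)]
side {'fx': 346.391, 'fy': 346.391, 'cx': 261.238, 'cy': 191.593, 'T': [[-0.998, 0.047, -0.045, 0.414], [-0.065, -0.658, 0.75, 0.664], [0.006, 0.752, 0.66, 0.76], [0.0, 0.0, 0.0, 1.0]]}
dial [([240.0, 164.0, 280.0, 192.0], 0.75), ([235.0, 316.0, 254.0, 343.0], 0.68)]
lower [([188.0, 221.0, 242.0, 247.0], 0.94)]
upper [([242.0, 166.0, 280.0, 194.0], 0.92), ([276.0, 141.0, 300.0, 168.0], 0.9), ([294.0, 121.0, 321.0, 144.0], 0.69)]
upper_grip [([325.0, 153.0, 355.0, 176.0], 0.92), ([292.0, 176.0, 332.0, 198.0], 0.76), ([276.0, 140.0, 300.0, 167.0], 0.72)]
wrist {'fx': 297.319, 'fy': 297.319, 'cx': 251.8, 'cy': 190.935, 'T': [[0.377, -0.885, -0.272, 0.124], [0.926, 0.361, 0.11, 0.516], [0.001, -0.293, 0.956, 0.385], [0.0, 0.0, 0.0, 1.0]]}
```

View pics/top0b.png

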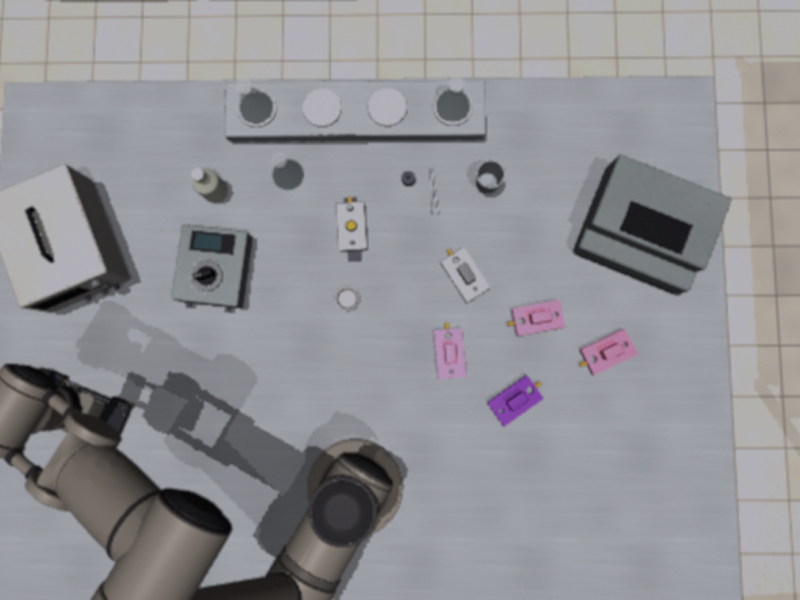

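View pics/side0.png

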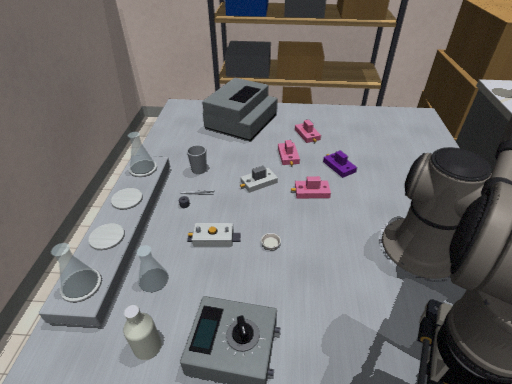

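The top view shows the control unit at about (210,265) with its dial at (206,275). The lower half is at (351,226), with its stub pointing up (+x). The real (grey) upper half is at (466,275), with its stub up-left at (449,252). The pink and purple ones are decoys. The side view agrees. Next I work out rough positions.

```bash
python3 - <<'E'
from h import *
c=viewer.get_calibration('top')
f=0.64
P=lambda u,v,z:onz(c,'top',u*f,v*f,z).round(3)[:2]
print('dial',P(206,275,.1),'unit corners',P(183,225,.07),P(250,228,.07),P(242,307,.07),P(173,300,.07))
print('lower',P(351,226,.03),'stub',P(350,199,.016))
print('upper',P(466,275,.05),'stub',P(449,251,.011))
for n,a in dict(flask=(288,178),wash=(205,183),cup=(489,185),weight=(408,179),dish=(347,299),tw=(434,190)).items(): print(n,P(*a,.02))
c=viewer.get_calibration('side')
print('side dial',onz(c,'side',241,332,.1),'lower',onz(c,'side',213,230,.034),'upper',onz(c,'side',259,173,.055))
im=cv2.imread('pics/wrist0.png');cv2.imwrite('pics/w0.png',im)
E
```

```text
dial [0.466 0.319] unit corners [0.584 0.382] [0.576 0.231] [0.398 0.245] [0.414 0.399]
lower [0.587 0.008] stub [0.654 0.012]
upper [ 0.47  -0.253] stub [ 0.531 -0.217]
flask [0.704 0.156]
wash [0.693 0.35 ]
cup [ 0.684 -0.311]
weight [ 0.7   -0.123]
dish [0.42  0.017]
tw [ 0.673 -0.183]
side dial [0.47110215 0.33556019 0.1       ] lower [0.587834  0.0115039 0.034    ] upper [ 0.47474526 -0.22986477  0.055     ]
```

View pics/w0.png

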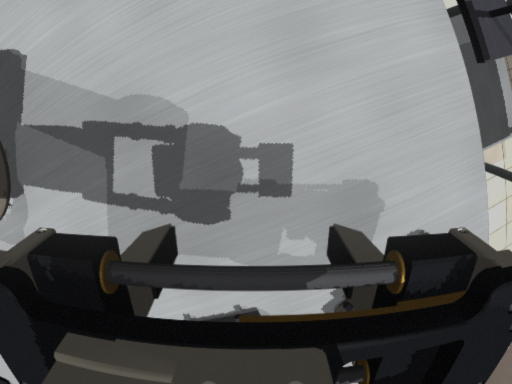

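The wrist camera sits on the tool's +x side and sees only bare bench from here. I'll move it over the dial.

Call:
{"fn": "arm_command", "kwargs": {"steps": [-1,31,-23,2,0,0,-0.6,-1,31,-23,2,0,0,-0.6,-1,31,-23,2,0,0,-0.6,-1,31,-23,2,0,0,-0.6,-1,31,-23,2,0,0,-0.6,-1,31,-23,2,0,0,-0.6,-1,31,-23,2,0,0,-0.6,-1,31,-23,2,0,0,-0.6,-1,31,-23,2,0,0,-0.6,-1,31,-23,2,0,0,-0.6,-1,31,-23,2,0,0,-0.6,-1,31,-23,2,0,0,-0.6,-1,31,-23,2,0,0,-0.6]}}

```text
time: 1.63
tool_pos: [0.5069, 0.2571, 0.2466]
eef_rot: [-0.0, 0.473, 0.881, -0.0]
wrist_force: [-0.3, 0.4, 0.4]
grip_width: 1.004
grasp_force: 0.0
```

```bash
python3 - <<'E'
from h import *
s=readout.read_state(); print(s['time'],s['tool_pos'],s['eef_rot'],s['q'])
im,c=grab('wrist')
print(np.round(c['T'],3).tolist(), [proj(c,'wrist',(.466,.322,.107))])
for t in ['dial','dial_grip']: print([(d['bbox'],d['score']) for d in spotter.look_for(t,'wrist')][:3])
cv2.imwrite('pics/w1.png',cv2.resize(im[:,:,::-1],(800,600),interpolation=cv2.INTER_CUBIC))
E
```

```text
1.6333 [0.50693577 0.2570561  0.24657239] [-4.71829890e-04  4.73246171e-01  8.80930092e-01 -1.08853472e-04] [ 3.34161173e-01  4.08858213e-01  1.36672545e+00  5.58726924e-04
  1.36680810e+00 -2.50804269e-01]
[[0.833, -0.529, -0.161, 0.462], [0.553, 0.797, 0.244, 0.323], [-0.0, -0.293, 0.956, 0.405], [0.0, 0.0, 0.0, 1.0]] [array([254.62110148, 105.56518869])]
[([237.5, 82.8, 276.5, 125.7], 0.71)]
[([236.4, 83.6, 281.1, 127.3], 0.82)]
```

View pics/w1.png

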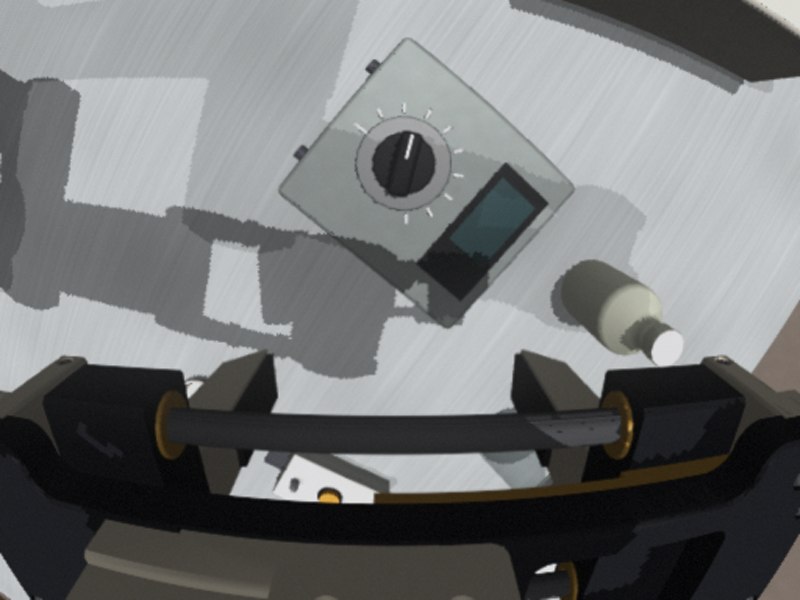

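The dial disc is centred at about (404,163), with the white line running (406,160)→(412,135). The long zero tick is at (360,128).

```bash
python3 - <<'E'
from h import *
c=viewer.get_calibration('wrist'); P=lambda u,v,z:onz(c,'wrist',u*.64,v*.64,z)
C=P(404,163,.084); print('C',C)
a=P(406,160,.114);b=P(412,135,.114);d=b-a; y=np.arctan2(d[1],d[0]); print('line end',b,'white dir',y)
t=P(360,128,.07); dt=t-C; print('tick dir',np.arctan2(dt[1],dt[0]), 'front edge', )
e=P(279,189,.07)-P(408,38,.07); print('edge dir',np.arctan2(e[1],e[0]))
R=np.array(c['T'])[:3,:3]
E
```

```text
C [0.46923502 0.32542948 0.084     ]
line end [0.4629202  0.34257259 0.114     ] white dir 1.9279843065873035
tick dir 3.039267749091404 front edge
edge dir -1.6937520415330907
```

Call:
{"fn": "arm_command", "kwargs": {"steps": [-1,-3.8,6.8,-5,0,0,-0.23,-1,-3.8,6.8,-8,0,0,-0.23,-1,-3.8,6.8,-8,0,0,-0.23,-1,-3.8,6.8,-11,0,0,-0.23,-1,-3.8,6.8,-14,0,0,-0.23,-1,-3.8,6.8,-15.7,0,0,-0.23,-1,-3.8,6.8,-15.7,0,0,-0.23,-1,-3.8,6.8,-15.7,0,0,-0.23,1,-3.8,6.8,-15.7,0,0,-0.23,1,-3.8,6.8,-15.7,0,0,-0.23,1,-3.8,6.8,-15.7,0,0,-0.23,1,-3.8,6.8,-15.7,0,0,-0.23,1,-3.8,6.8,-15.7,0,0,-0.23,1,-3.8,6.8,-15.7,0,0,-0.23,1,-3.8,6.8,-15.7,0,0,-0.23,1,-3.8,6.8,-15.7,0,0,-0.23], "newtons": 15}}

```text
time: 3.12
tool_pos: [0.47, 0.3242, 0.0898]
eef_rot: [0.0, 0.572, 0.821, 0.0]
wrist_force: [0.3, 0.6, -1.3]
grip_width: 0.463
grasp_force: 0.0
```

Call:
{"fn": "arm_command", "kwargs": {"steps": [1,0,0,0,0,0,0,1,0,0,0,0,0,0,1,0,0,0,0,0,0,1,0,0,0,0,0,0,1,0,0,0,0,0,0,1,0,0,0,0,0,0,1,0,0,0,0,0,0,1,0,0,0,0,0,0]}}

```text
time: 3.78
tool_pos: [0.47, 0.3242, 0.0897]
eef_rot: [0.0, 0.572, 0.821, -0.0]
wrist_force: [-0.1, -0.3, -0.3]
grip_width: 0.154
grasp_force: 15.0
```

Call:
{"fn": "arm_command", "kwargs": {"steps": [1,0,0,0,0,0,0.1,1,0,0,0,0,0,0.2,1,0,0,0,0,0,0.3,1,0,0,0,0,0,0.4,1,0,0,0,0,0,0.5,1,0,0,0,0,0,0.6,1,0,0,0,0,0,0.7,1,0,0,0,0,0,0.8,1,0,0,0,0,0,0.9,1,0,0,0,0,0,1.0,1,0,0,0,0,0,1.05,1,0,0,0,0,0,1.05]}}

```text
time: 4.78
tool_pos: [0.4708, 0.3252, 0.0897]
eef_rot: [0.001, 0.082, 0.997, 0.001]
wrist_force: [2.5, 4.8, -4.7]
grip_width: 0.15
grasp_force: 15.0
```

```bash
python3 -c "
from h import *
s=readout.read_state();print(s['ft_torque'],s['eef_rot'],s['q'][5],s['grip_width'])"
```

```text
[ 0.75529379 -0.51814343  0.03199725] [8.54679507e-04 8.23748622e-02 9.96600480e-01 1.06558869e-03] -0.9364030678842371 0.15022946447186383
```

Call:
{"fn": "arm_command", "kwargs": {"steps": [1,0,0,0,0,0,0.04,1,0,0,0,0,0,0.08,1,0,0,0,0,0,0.11,1,0,0,0,0,0,0.13,1,0,0,0,0,0,0.13]}}

```text
time: 5.2
tool_pos: [0.4711, 0.3252, 0.0898]
eef_rot: [0.001, 0.019, 1.0, 0.001]
wrist_force: [3.8, 5.2, -3.8]
grip_width: 0.159
grasp_force: 15.9
```

```bash
python3 -c "
from h import *
s=readout.read_state();print(s['wrist_force'],s['ft_torque'],s['eef_rot'],s['q'][5],s['grip_width'])"
```

```text
[ 3.76176206  5.24849714 -3.7606044 ] [ 0.76961243 -0.61597965 -0.39691302] [0.00116229 0.01907039 0.99981674 0.00120478] -1.063551822803358 0.15915843159100668
```

The moment is -0.40 N m, so the dial is against its stop. I'll release it, lift off and go to view the lower half.

Call:
{"fn": "arm_command", "kwargs": {"steps": [-1,0,0,0,0,0,0,-1,0,0,0,0,0,0,-1,0,0,0,0,0,0,-1,0,0,0,0,0,0,-1,0,0,4,0,0,0,-1,0,0,8,0,0,0,-1,0,0,12,0,0,0,-1,0,0,16,0,0,0,-1,19.6,-31.5,16,0,0,0.1,-1,19.6,-31.5,16,0,0,0.1,-1,19.6,-31.5,16,0,0,0.1,-1,19.6,-31.5,16,0,0,0.1,-1,19.6,-31.5,16,0,0,0.1,-1,19.6,-31.5,16,0,0,0.1,-1,19.6,-31.5,16,0,0,0.1,-1,19.6,-31.5,16,0,0,0.1,-1,19.6,-31.5,16,0,0,0.1,-1,19.6,-31.5,16,0,0,0.1,-1,19.6,-31.5,16,0,0,0.1,-1,19.6,-31.5,16,0,0,0.1]}}

```text
time: 6.87
tool_pos: [0.6656, 0.0094, 0.2493]
eef_rot: [-0.001, -0.031, 1.0, 0.0]
wrist_force: [0.2, 0.1, 1.0]
grip_width: 1.004
grasp_force: 0.0
```

```bash
python3 - <<'E'
from h import *
s=readout.read_state(); print(s['time'],s['tool_pos'],s['eef_rot'])
im,c=grab('wrist','w2.png')
np.savez('cal2.npz',**c)
print([(d['bbox'],d['score']) for d in spotter.look_for('lower','wrist')][:2])
cv2.imwrite('pics/w2b.png',cv2.resize(im[30:222,130:386,::-1],(800,600),interpolation=cv2.INTER_CUBIC))
E
```

```text
6.8667 [0.66560064 0.00943072 0.24934693] [-5.59870804e-04 -3.12902290e-02  9.99510135e-01  3.14666968e-04]
[([231.9, 47.3, 280.7, 159.5], 0.72), ([49.0, 1.8, 112.2, 69.7], 0.61)]
```

View pics/w2b.png

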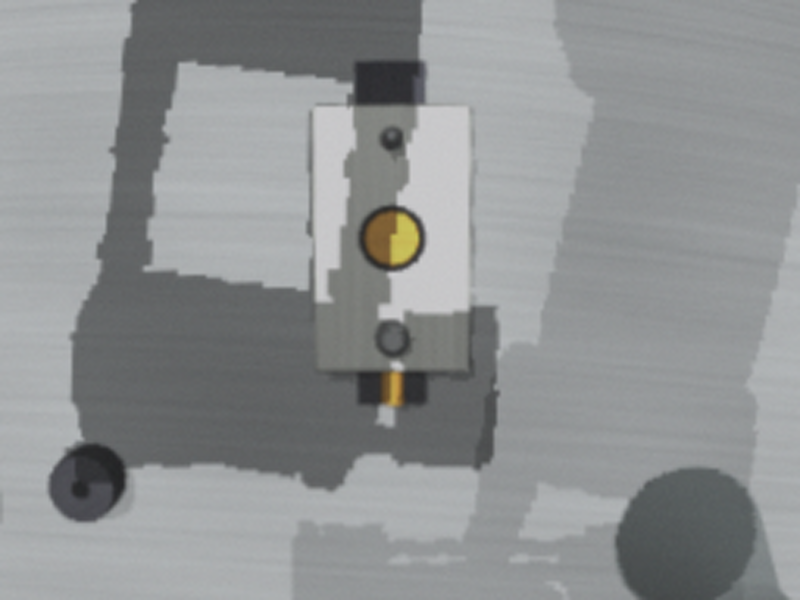

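The lower half shows its plunger at (392,237), small dowel at (392,138), big dowel at (393,338) and stub below that, towards +x. Now I view the upper half.

Call:
{"fn": "arm_command", "kwargs": {"steps": [-1,-12.6,-21,0,0,0,0.45,-1,-12.6,-21,0,0,0,0.45,-1,-12.6,-21,0,0,0,0.45,-1,-12.6,-21,0,0,0,0.45,-1,-12.6,-21,0,0,0,0.45,-1,-12.6,-21,0,0,0,0.45,-1,-12.6,-21,0,0,0,0.45,-1,-12.6,-21,0,0,0,0.45,-1,-12.6,-21,0,0,0,0.45]}}

```text
time: 7.72
tool_pos: [0.5403, -0.1995, 0.2503]
eef_rot: [0.0, -0.254, 0.967, 0.0]
wrist_force: [0.1, 0.3, -0.3]
grip_width: 0.997
grasp_force: 0.0
```

```bash
python3 - <<'E'
from h import *
c=dict(np.load('cal2.npz')); P=lambda u,v,z:onz(c,'wrist',130+(u-.5)/3.125,30+(v-.5)/3.125,z)
a=P(392,237,.038);b=P(392,138,.048);d=P(393,338,.048)
cs=[P(u,v,.03) for u,v in((311,106),(471,106),(469,371),(316,371))]
print('lower plunger',a,'dowel mid',(b+d)/2,'dowel dist',np.linalg.norm(d-b),'yaw',np.arctan2(*(d-b)[1::-1]),'corner mean',np.mean(cs,0))
print([np.arctan2(*(cs[i]-cs[j])[1::-1]) for i,j in((3,0),(2,1))], np.arctan2(*(cs[0]-cs[1])[1::-1])-np.pi/2,np.arctan2(*(cs[3]-cs[2])[1::-1])-np.pi/2)
s=readout.read_state(); print(s['time'],s['tool_pos'],s['eef_rot'])
im,c=grab('wrist','w3.png')
np.savez('cal3.npz',**c)
print([(d['bbox'],d['score']) for d in spotter.look_for('upper','wrist')][:2])
cv2.imwrite('pics/w3b.png',cv2.resize(im[30:222,130:386,::-1],(800,600),interpolation=cv2.INTER_CUBIC))
E
```

```text
lower plunger [0.58894811 0.00926018 0.038     ] dowel mid [0.58927378 0.00936269 0.048     ] dowel dist 0.07779415690823382 yaw 0.0698853801669391 corner mean [0.58947134 0.00936462 0.03      ]
[np.float64(0.0745856581428995), np.float64(0.06634698852750877)] -3.074705011988258 -3.0769704590363802
7.7167 [ 0.54033171 -0.19947587  0.25025729] [ 4.56533702e-04 -2.54202881e-01  9.67150808e-01  3.15411461e-05]
[([293.1, 3.9, 364.2, 49.9], 0.84), ([212.3, 58.7, 267.1, 154.5], 0.78)]
```

View pics/w3b.png

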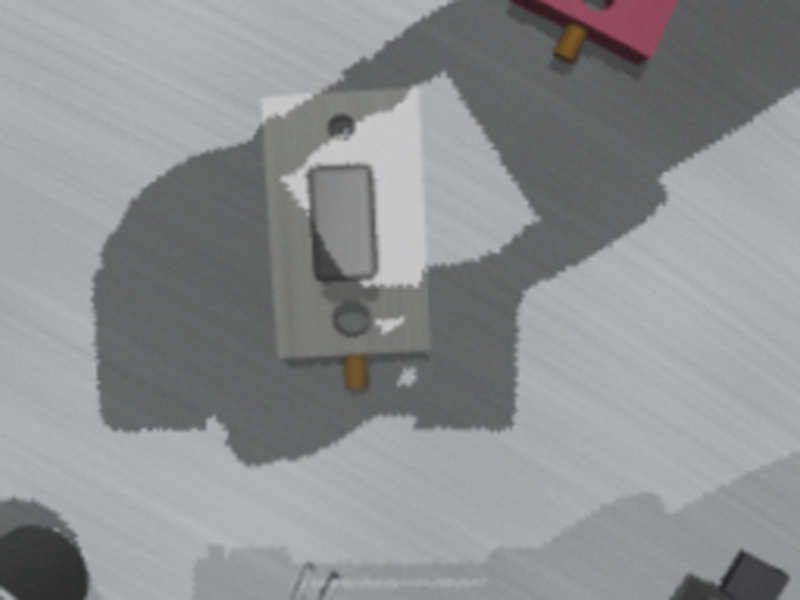

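The upper half (grey) has plate corners at about (263,98), (419,88), (429,350) and (281,357), holes at (341,127) and (352,319), and its stub below at (356,372).

```bash
python3 - <<'E'
from h import *
c=dict(np.load('cal3.npz')); P=lambda u,v,z:onz(c,'wrist',130+(u-.5)/3.125,30+(v-.5)/3.125,z)
b=P(341,127,.022);d=P(352,319,.022)
ang=lambda p:np.arctan2(p[1],p[0])
print('holes',(b+d)/2,np.linalg.norm(d-b),ang(d-b))
for z,q in((.022,((263,98),(419,88),(429,350),(281,357))),(.058,((310,168),(372,165),(377,278),(316,280)))):
  cs=[P(u,v,z) for u,v in q]; print('mean',np.mean(cs,0),ang(cs[3]-cs[0]),ang(cs[2]-cs[1]),ang(cs[1]-cs[0])+np.pi/2,ang(cs[2]-cs[3])+np.pi/2,'len',np.linalg.norm(cs[3]-cs[0]),np.linalg.norm(cs[1]-cs[0]))
E
```

```text
holes [ 0.47631686 -0.25178595  0.022     ] 0.08027212159394367 0.5677588904403068
mean [ 0.47592902 -0.25143826  0.022     ] 0.572121853676779 0.5569289514902338 3.7106901294013666 3.7012574255444144 len 0.10918167939846898 0.06374777923420999
mean [ 0.47616893 -0.25156275  0.058     ] 0.5606882220614631 0.5578284186932805 3.6956869725623234 3.683627072361697 len 0.04241230676328661 0.022973903014765335
```

Call:
{"fn": "arm_command", "kwargs": {"steps": [-1,-6.4,-5.2,-6,0,0,0.05,-1,-6.4,-5.2,-10,0,0,0.05,-1,-6.4,-5.2,-12,0,0,0.05,-1,-6.4,-5.2,-12,0,0,0.05,-1,-6.4,-5.2,-15,0,0,0.05,-1,-6.4,-5.2,-18,0,0,0.05,-1,-6.4,-5.2,-20.5,0,0,0.05,-1,-6.4,-5.2,-22.2,0,0,0.05,-1,-6.4,-5.2,-22.2,0,0,0.05,1,-6.4,-5.2,-22.2,0,0,0.05,1,-6.4,-5.2,-22.2,0,0,0.05,1,-6.4,-5.2,-22.2,0,0,0.05,1,-6.4,-5.2,-22.2,0,0,0.05,1,-6.4,-5.2,-22.2,0,0,0.05,1,-6.4,-5.2,-22.2,0,0,0.05,1,-6.4,-5.2,-22.2,0,0,0.05,1,-6.4,-5.2,-22.2,0,0,0.05,1,-6.4,-5.2,-22.2,0,0,0.05,1,-6.4,-5.2,-22.2,0,0,0.05,1,-6.4,-5.2,-22.2,0,0,0.05], "newtons": 50}}

```text
time: 9.48
tool_pos: [0.476, -0.2527, 0.0277]
eef_rot: [-0.0, -0.278, 0.961, 0.0]
wrist_force: [-1.8, -0.8, -1.4]
grip_width: 0.259
grasp_force: 50.0
```

Call:
{"fn": "arm_command", "kwargs": {"steps": [1,0,0,0,0,0,0,1,0,0,0,0,0,0,1,0,0,0,0,0,0,1,0,0,0,0,0,0]}}

```text
time: 9.82
tool_pos: [0.476, -0.2528, 0.0277]
eef_rot: [-0.0, -0.278, 0.961, 0.0]
wrist_force: [-0.0, -0.7, -0.4]
grip_width: 0.258
grasp_force: 50.0
```

Call:
{"fn": "arm_command", "kwargs": {"steps": [1,0,0,3,0,0,0,1,0,0,6,0,0,0,1,0,0,8,0,0,0,1,1.5,3.5,8,0,0,-0.05,1,3,7,8,0,0,-0.15,1,4.5,10.5,8,0,0,-0.25,1,6,14,8,0,0,-0.35,1,7.5,17.5,8,0,0,-0.45,1,9,21,8,0,0,-0.494,1,10.4,24,8,0,0,-0.494,1,11.25,26.2,8,0,0,-0.494,1,11.25,26.2,8,0,0,-0.494,1,11.25,26.2,7,0,0,-0.494,1,11.25,26.2,6,0,0,-0.494,1,11.25,26.2,6,0,0,-0.494,1,11.25,26.2,6,0,0,-0.494]}}

```text
time: 11.15
tool_pos: [0.5873, 0.0081, 0.0862]
eef_rot: [-0.002, -0.034, 0.999, 0.0]
wrist_force: [-0.4, -0.2, -3.8]
grip_width: 0.258
grasp_force: 50.0
```

```bash
python3 - <<'E'
from h import *
s=readout.read_state(); print(s['time'],s['tool_pos'],s['eef_rot'],s['wrist_force'])
im,c=grab('side'); 
p=proj(c,'side',(.589,.009,.05)); print(p)
u,v=p.astype(int); u-=64; v-=50
print('crop',u,v)
a=cv2.resize(im[v:v+96,u:u+128,::-1],(800,600),interpolation=cv2.INTER_CUBIC)
cv2.imwrite('pics/s4.png',a)
E
```

```text
11.15 [0.58725214 0.00813754 0.08622757] [-1.67861755e-03 -3.37477269e-02  9.99428950e-01  2.17671011e-04] [-0.4013486  -0.16834858 -3.80820542]
[212.24309219 225.42584154]
crop 148 175
```

View pics/s4.png

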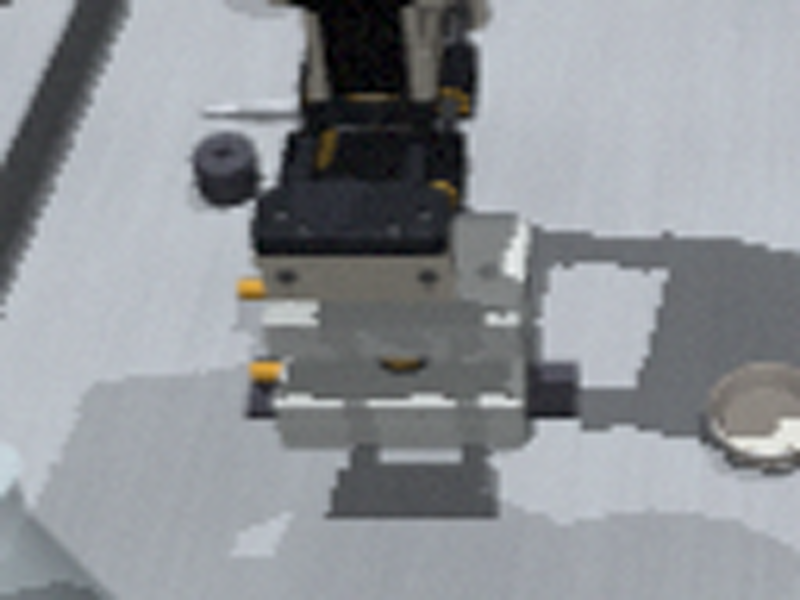

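The upper half hangs above the lower half with both stubs at the same end. I'll correct by 1.2 mm in each axis and lower gently.

Call:
{"fn": "arm_command", "kwargs": {"steps": [1,0.12,0.12,0,0,0,0,1,0.12,0.12,-0.4,0,0,0,1,0.12,0.12,-0.8,0,0,0,1,0.12,0.12,-1.1,0,0,0,1,0.12,0.12,-1.4,0,0,0,1,0.12,0.12,-1.7,0,0,0,1,0.12,0.12,-1.9,0,0,0,1,0.12,0.12,-1.9,0,0,0,1,0.12,0.12,-1.9,0,0,0]}}

```text
time: 11.95
tool_pos: [0.5894, 0.01, 0.0684]
eef_rot: [-0.0, -0.035, 0.999, -0.0]
wrist_force: [0.6, -3.0, -4.7]
grip_width: 0.255
grasp_force: 50.0
```

Call:
{"fn": "arm_command", "kwargs": {"steps": [1,-0.05,-0.07,0,0,0,0,1,-0.05,-0.07,-0.2,0,0,0,1,-0.05,-0.07,-0.4,0,0,0,1,-0.05,-0.07,-0.6,0,0,0,1,-0.05,-0.07,-0.7,0,0,0,1,-0.05,-0.07,-0.7,0,0,0]}}

```text
time: 12.45
tool_pos: [0.5895, 0.0098, 0.0624]
eef_rot: [0.001, -0.035, 0.999, -0.0]
wrist_force: [-1.8, -0.5, 3.6]
grip_width: 0.26
grasp_force: 50.0
```

Call:
{"fn": "arm_command", "kwargs": {"steps": [1,0,0,-0.15,0,0,0,1,0,0,-0.3,0,0,0,1,0,0,-0.4,0,0,0,1,0,0,-0.5,0,0,0,1,0,0,-0.5,0,0,0,1,0,0,-0.5,0,0,0]}}

```text
time: 12.95
tool_pos: [0.5896, 0.0098, 0.058]
eef_rot: [0.001, -0.035, 0.999, -0.0]
wrist_force: [-4.1, -1.1, 7.5]
grip_width: 0.259
grasp_force: 50.0
```

Call:
{"fn": "arm_command", "kwargs": {"steps": [1,0,0,-0.05,0,0,0,1,0,0,-0.1,0,0,0,1,0,0,-0.15,0,0,0,1,0,0,-0.15,0,0,0,1,0,0,-0.15,0,0,0]}}

```text
time: 13.37
tool_pos: [0.5896, 0.0098, 0.0576]
eef_rot: [0.001, -0.035, 0.999, -0.0]
wrist_force: [-6.9, -0.8, 16.0]
grip_width: 0.26
grasp_force: 50.0
```

Call:
{"fn": "arm_command", "kwargs": {"steps": [1,-0.05,0,-0.05,0,0,0,1,-0.08,0,-0.1,0,0,0,1,-0.08,0,-0.1,0,0,0,1,-0.08,0,-0.1,0,0,0,1,-0.08,0,-0.1,0,0,0,1,-0.08,0,-0.1,0,0,0]}}

```text
time: 13.87
tool_pos: [0.5896, 0.0097, 0.0577]
eef_rot: [0.002, -0.035, 0.999, -0.0]
wrist_force: [-7.4, -0.9, 21.6]
grip_width: 0.257
grasp_force: 50.0
```

```bash
python3 - <<'E'
from h import *
s=readout.read_state(); print(s['time'],s['tool_pos'],s['wrist_force'],s['ft_torque'])
im,c=grab('side')
cv2.imwrite('pics/s5.png',np.vstack([cv2.resize(im[a:a+h,b:b+128,::-1],(800,h*25//4),interpolation=cv2.INTER_CUBIC) for a,b,h in((205,148,48),(305,180,48))]))
E
```

```text
13.8667 [0.58961288 0.00974177 0.05765514] [-7.41403032 -0.92492077 21.59432281] [-0.08162064  1.45354588 -0.0851723 ]
```

View pics/s5.png

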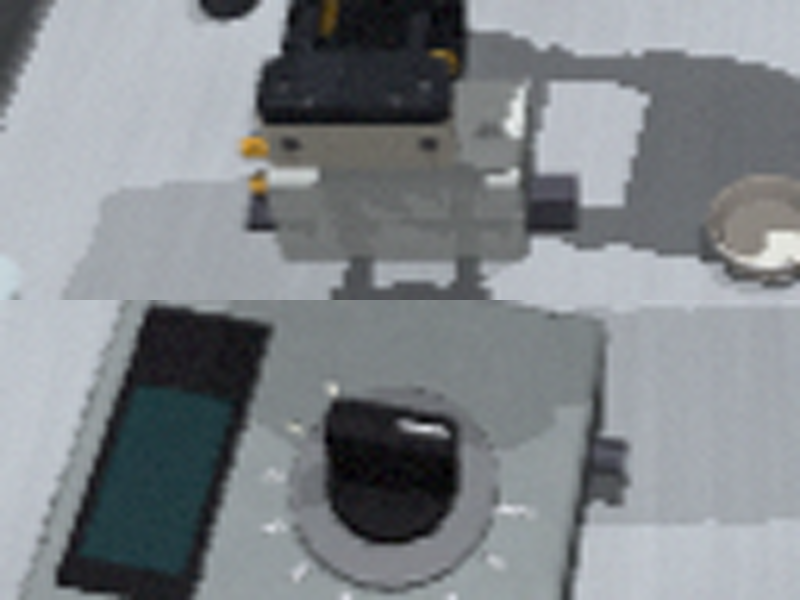

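The halves are closed flush, with the stubs one above the other at (255,147) and (258,185). The dial's white line points at the front edge. The contact push is about 25 N.

```bash
python3 -c "
from cell import job
print(job.hand_in())"
```

```text
the job is handed in; nothing more can be done
None
```

I turned the dial to its zero stop first, then pressed the upper half flush onto the lower half's dowels with the stubs at the same end. I handed the job in at about 14 s with the handle still gripped and pushed down at about 22 N; the judge's result wasn't shown.

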